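# Load a desiccant jar into a lift-and-slide dry box and hasp it shut

## Task

Put the blue-capped jar of desiccant into the dry box and close the box up again: swing the hasp right back off its staple, lift the hatch off its seat and slide it aside along its channels, and set the jar upright in the well without dropping it. Then slide the hatch back until it sits fully home on its seat and swing the hasp down flat over the staple again, leaving the other things on the bench where they are.

Things in the scene. Friction and masses are not known exactly. Their poses are not given: they have to be found in the camera images.
- dry_box: White bench-top dry box, fixed, 160 (x) x 338 (y) x 107 mm high, dial on its -x face. Origin on the bench under it; own frame in mm: ends at y -166 and 172; well mouth x -52..52, y -139..-9, floor z 6, rim and flat deck z 84 on to y 164. C-channels along y at x +-57..75, top z 107, lap over the hatch's long edges: it can only rise 12 mm and slide along y. End stops: z 107 at y -156, z 94 at y 164.
- well_floor (a point): Centre of the well's floor (box frame 0, -74, 6). The well is 104 (x) x 130 (y) mm and 78 mm deep; the jar standing in it clears the closed hatch by 7 mm.
- hasp (a joint): Steel hasp strap hinged on the -y end of the box about the box's x. 0 = flat over the hatch, slot over the staple; grows as its free end swings up and over the end of the box; 1.57 = upright (then reaching z 186 in the box frame), 1.95 = stop, leaning outward. Stiff hinge (0.04 N m, under 1 N at the lip square to the strap): it stays where it is left. Starts at 0 to 0.1.
- hasp_hinge (a point): Middle of the hasp's hinge axis (box frame 0, -160, 96). The strap, on the box's mid-line, is 40 mm wide (x), 3 mm thick and runs 75 mm from the axis, then turns up into the lip. Its slot, 24 (x) x 14 mm, is centred 32 mm from the axis. Lying flat it is 2.5 mm above the hatch plate. To close it, push from outside past upright, then press down between staple and lip.
- hasp_lip (a point): Rolled edge (6 mm thick) of the hasp's turned-up, outward-leaning end: 87.5 mm from the hinge along the strap, 19.5 mm above it; the lip (40 mm wide) starts at 75 mm. To open: go under it from the handle's side (51 mm free) with closed fingers tilted some 35 deg toward the hinge, or hold its 40 mm width, and follow its arc about the hinge; a plain sideways push on the flat-lying hasp jams.
- hatch: Loose hatch: blue frame, clear pane, 130 (x) x 160 (y) x 8 mm, 0.28 to 0.44 kg; origin: plate centre, underside; axes as the box's. A black gasket plug 5 mm deep, 99 x 125 mm, below it fills the well's mouth with 2.5 mm play. Seated: box frame (0, -74, 84). Lift it 7 to 11 mm to free the plug, slide it to +y; parked clear of the well: (0, 80, 89), plug resting on the deck.
- hatch_handle (a point): Centre of the grip bar of the hatch's black bridge handle: bar 84 mm along x, 12 mm wide (y), 12 mm high, posts at x +-37, 20 mm free below it. It is 62 mm to +y of the hatch's centre, 34 mm above the plate's underside. Hatch seated: box frame (0, -12, 118); parked: (0, 142, 123).
- staple (a point): Top of the steel staple on the hatch: a U 16 mm wide (x), 4.4 mm thick, standing 16 mm above the plate, 116 mm to -y of the handle. It goes through the hasp's slot.
- jar_center (a point): Centre, half-way up, of the loose desiccant jar: white body, blue screw cap, 62 mm diameter (cap 63), 66 mm tall, 0.08 to 0.15 kg, upright on the bench left or right of the box; z is its axis.
- jar: The same jar; origin at the centre of its underside.
- amber_bottle: Brown bottle with black cap, 52 mm diameter, 96 mm tall, origin at its foot; on the other side of the box from the jar. Bystander.
- beaker: Glass beaker, 45 mm diameter, 58 mm tall, origin at its foot, left of the box. Bystander.
- die: Steel pellet die body, 38 mm diameter, 36 mm tall, origin at its foot, right of the box. Bystander.
- logbook: Dark green logbook with a blue pen on it, 106 x 150 x 22 mm, origin under its centre, behind the box. Bystander.
Not all that is in view belongs to the job. What is shaped like the jar but red, turquoise or yellow is not meant.

How it is judged:
By the outcome, as a careful person would: the job done as asked, in the order asked, and still so for the second after the job is handed in, with the robot touching nothing.
It also fails if it takes over 70 s, if anything falls off the work surface, if the arm or the gripper's body presses on something with over 40 N, if the wrist force passes 120 N, or if a joint passes its speed limit or range.

## Robot

A 6-joint arm with a two-finger parallel gripper is mounted at the origin on a cart in front of the work surface, level with it; the furniture and walls round the work are solid. World frame = base frame: x ahead of the robot, y to its left, z up, the work surface at z = 0. Lengths are in m, angles in rad, forces in N, time in s.
With the tool pointing down it reaches from about 0.375 to 0.825 m from the base axis. Payload 5.5 kg.
Tool frame: the origin (TCP) lies between the finger pads; the fingertips stand 25 mm ahead of it and the grasp point (between the pads) lies 6 mm ahead of it (bot.tcp_to_tips is the distance from the TCP to the fingertips, in m); z points along the fingers, y is the line along which they close (so a half turn about z gives the same grasp; the last joint's range is limited). The gripper opens to 85 mm and grips with 20 to 120 N. Pads are 22 mm wide; open, the fingers measure 114 mm over their backs; the gripper's body (76 mm by 85 mm) begins 54 mm behind the grasp point. The pads swing forward as they close: fully open they stand 13 mm farther back than shut.
Start: joints at [1.311, 0.314, -0.047, 1.21, 0, 1.571], TCP at [0.154, 0.58, 0.235] pointing down, gripper open.
Joint ranges: [-2.67, 2.67], [-0.69, 1.73], [-1.03, 1.25], [-2.08, 2.16], [-1.42, 1.45], [-3.14, 3.14]. Speed limits (rad/s): [2.39, 2.39, 3.01, 3.14, 3.14, 3.14].

## Interface

Orientations are given as a unit quaternion [w, x, y, z].
In Python, from cell import bot, hand, viewer, workorder, readout gives the robot as it stands. Calls block until the motion is done:
- bot.movep(position, orientation): joint-space move of the TCP to a pose.
- bot.move_linear(position, rotation=None, v=0.15, guard=None): straight line of the TCP; rotation=None keeps the orientation; v is the mean speed in m/s. With guard (N) it stops when the force on the tool has changed by that much, and returns True; else False.
- bot.goto_joints(angles): joint-space move.
- hand.gripper_to(opening): finger opening in m; the grip force is fixed at half the most; returns when the fingers have stopped.
- bot.pause(seconds).
- bot.ik(position, orientation): joint angles nearest the present ones, or None.
- viewer.camera(name): name is "scene" or "side" or "wrist"; returns the picture (420x560x3 uint8, red, green, blue); there is no depth.
- viewer.get_calibration(name): a dict with "vertical_fov" (degrees; the focal length in pixels is half the picture's height over the tangent of half this angle, whatever the lens; pixels are square), "cx", "cy" (the principal point, pixels), "k1" (the pictures are not rectified: a ray, as slopes to the right and down, at radius r is drawn at 1 + k1 r^2 times it, then the intrinsics apply), "xyz" and "rotation" of the camera in the world. Camera axes: x right, y down, z forward; pixel columns grow to the right and rows downward; lengths in m; the calibration is good to about 2 mm. A picture is of the moment at which its call begins: read the wrist's pose just before it. get_calibration takes no time and is no camera call; for the wrist camera it gives the pose at the moment of the call.
A pose or a line that the arm cannot do raises bot.IKError and nothing moves.
- workorder.hand_in(): hands the job in; it is judged then, once.
Trained networks look in the newest picture that a camera, given by its name, has taken for a name from the list of things; names that differ only in an ending like _2 or _b are one class to them, and where a whole thing is asked for, a point or a joint stands for the part that bears it (a point fixed in the world has none). Each returns a list of dicts, best first, with "confidence" (0 to 1); they miss things now and then, are a little off and sometimes report something else, mostly with a low value. They report only what shows in the picture. A call takes as long as a camera call. They do not tell look-alikes from the thing itself.
- viewer.silhouettes(query, camera): "region" (420x560 bool, what is visible of it) and "at" ([row, column] in pixels, amid what is visible of it).
- viewer.tip_of(query, camera): "at" ([row, column] in pixels: a listed point, or the origin of a listed thing).
Readings, each from a call of its own:
- readout.current_time(): time.
- readout.current_joint_positions(): joint angles.
- readout.current_qvel(): joint speeds.
- readout.current_tau(): joint torques, N m.
- readout.current_tcp_pos(): TCP position.
- readout.current_tool_rot(): TCP orientation.
- readout.current_force(): force on the tool from outside, world axes, zero at the start.
- readout.current_torque(): the same for the moment, N m.
- readout.current_width(): finger opening in m.
- readout.current_grasp_force(): force on a finger pad.
Only numpy, scipy, OpenCV 4.12 (cv2) and the standard library are available. Lean on these libraries where they do the work, as an engineer would, in place of code of your own. Each camera call takes 0.05 s, during which the arm holds its last target. There are 200 camera calls.

## Working session

There is one attempt and no reset: what is moved stays moved. The work goes in short steps, each a Python script; the robot and the scene stay as the last script left them, time stands still between calls to the robot, and variables do not carry over. Pictures are saved under pics/ and viewed, at most 10 in all, crops included, and the job is handed in when it is done.

```bash
ls; mkdir -p pics; cat > h.py <<'E'
import numpy as np, cv2
from scipy.spatial.transform import Rotation as R
from cell import bot, hand, viewer, workorder, readout
def K(c):
    f=210/np.tan(np.radians(c["vertical_fov"])/2)
    return np.array([[f,0,c["cx"]],[0,f,c["cy"]],[0,0,1.]])
def rotm(c):
    r=np.array(c["rotation"],float)
    return r if r.shape==(3,3) else R.from_quat(r,scalar_first=True).as_matrix()
def proj(P,c):
    p=(np.atleast_2d(P)-c["xyz"])@rotm(c)
    s=p[:,:2]/p[:,2:]; s=s*(1+c["k1"]*(s**2).sum(1,keepdims=True))
    k=K(c); return s*k[0,0]+[k[0,2],k[1,2]]   # col,row
def ray(at,c):
    k=K(c); uv=np.array([[[at[1],at[0]]]],float)
    s=cv2.undistortPoints(uv,k,np.array([c["k1"],0,0,0.]))[0,0]
    return rotm(c)@np.array([s[0],s[1],1.])
def onz(at,c,z):
    d=ray(at,c); o=np.array(c["xyz"]); return o+d*(z-o[2])/d[2]
def save(im,n): cv2.imwrite(f"pics/{n}.png",im[...,::-1])
E
python3 - <<'E'
from h import *
for n in("scene","side"):
    c=viewer.get_calibration(n); print(n,c)
    im=viewer.camera(n); save(im,n+"0")
    for q in["dry_box","hatch_handle","hasp_hinge","hasp_lip","staple","jar_center","jar","amber_bottle","beaker","die","logbook","hatch"]:
        print(q,[(np.round(d["at"],1).tolist(),round(d["confidence"],2)) for d in viewer.tip_of(q,n)[:4]])
a=cv2.imread("pics/scene0.png");b=cv2.imread("pics/side0.png")
cv2.imwrite("pics/both.png",cv2.resize(np.vstack([a,b]),(400*2,600*2))[:1] if 0 else a)
print(readout.current_time())
E
```

```text
pics
scene {'vertical_fov': 43.227509674657426, 'cx': 279.78127646710453, 'cy': 204.6573671411047, 'k1': -0.21162998157514237, 'xyz': array([-0.15429094,  0.990809  ,  0.6754388 ]), 'rotation': array([ 0.15314822, -0.24585454,  0.8014788 , -0.5231949 ])}
dry_box []
hatch_handle []
hasp_hinge [([202.9, 301.5], 0.58), ([202.9, 291.5], 0.19)]
hasp_lip [([203.3, 278.9], 0.6)]
staple [([199.8, 291.8], 0.67)]
jar_center [([204.5, 391.6], 0.91), ([214.6, 375.3], 0.88), ([188.0, 350.4], 0.86), ([205.5, 345.9], 0.75)]
jar [([213.3, 345.4], 0.65), ([216.6, 391.0], 0.62), ([228.4, 376.8], 0.6), ([202.1, 354.7], 0.57)]
amber_bottle [([326.5, 201.1], 0.75)]
beaker [([311.7, 165.8], 0.63)]
die [([203.9, 310.8], 0.45)]
logbook [([236.0, 195.3], 0.81), ([211.4, 279.1], 0.56)]
hatch [([213.0, 280.0], 0.47)]
side {'vertical_fov': 47.17991919497298, 'cx': 282.1485024929974, 'cy': 204.52775808552994, 'k1': 0.007857105009143446, 'xyz': array([ 0.16384777, -1.19820587,  0.86304944]), 'rotation': array([-0.47677172,  0.86388528, -0.14216762,  0.07860868])}
dry_box [([224.4, 277.3], 0.61)]
hatch_handle [([189.0, 276.3], 0.68)]
hasp_hinge [([228.1, 289.6], 0.87)]
hasp_lip [([202.5, 280.6], 0.84)]
staple [([216.2, 283.8], 0.63)]
jar_center [([315.3, 313.8], 0.83), ([293.2, 245.8], 0.74), ([286.9, 286.8], 0.67)]
jar [([325.6, 316.2], 0.88), ([328.7, 254.6], 0.81), ([303.0, 243.5], 0.74), ([295.1, 287.8], 0.67)]
amber_bottle [([174.8, 226.1], 0.56)]
beaker [([172.8, 255.2], 0.43)]
die [([288.0, 331.3], 0.68)]
logbook [([206.1, 324.3], 0.75)]
hatch [([212.0, 284.4], 0.9)]
1.3
```

```bash
python3 - <<'E'
from h import *
a=cv2.imread("pics/scene0.png");b=cv2.imread("pics/side0.png")
a=a[140:400,120:460];b=b[140:370,180:380]
f=lambda x:cv2.resize(x,None,fx=600/x.shape[0]*.65,fy=600/x.shape[0]*.65,interpolation=cv2.INTER_CUBIC)
x=np.hstack([f(a),f(b)]);x=cv2.resize(x,None,fx=800/x.shape[1],fy=800/x.shape[1]);print(x.shape)
cv2.imwrite("pics/v1.png",x)
c=viewer.get_calibration("side")
for n,at,z in[("hinge",[228.1,289.6],.096),("handle",[189,276.3],.118),("lip",[202.5,280.6],.1155),("staple",[216.2,283.8],.108),("box",[224.4,277.3],0),("j",[325.6,316.2],0),("j",[328.7,254.6],0),("j",[303,243.5],0),("j",[295.1,287.8],0),("amber",[174.8,226.1],0),("beaker",[172.8,255.2],0),("die",[288,331.3],0)]:print(n,onz(at,c,z).round(4))
c=viewer.get_calibration("scene")
for n,at,z in[("hinge",[202.9,301.5],.096),("lip",[203.3,278.9],.1155),("staple",[199.8,291.8],.108),("j",[213.3,345.4],0),("j",[216.6,391],0),("j",[228.4,376.8],0),("j",[202.1,354.7],0),("amber",[326.5,201.1],0),("beaker",[311.7,165.8],0),("die",[203.9,310.8],0),("log",[236,195.3],0)]:print(n,onz(at,c,z).round(4))
E
```

```text
(367, 800, 3)
hinge [ 0.5346 -0.1679  0.096 ]
handle [0.5548 0.0123 0.118 ]
lip [ 0.5437 -0.0622  0.1155]
staple [ 0.5328 -0.1233  0.108 ]
box [ 0.551  -0.0073  0.    ]
j [ 0.5057 -0.4442  0.    ]
j [ 0.3627 -0.4063  0.    ]
j [ 0.3598 -0.3137  0.    ]
j [ 0.476  -0.3224  0.    ]
amber [0.4718 0.3636 0.    ]
beaker [0.579  0.3439 0.    ]
die [ 0.5936 -0.3336  0.    ]
hinge [ 0.5221 -0.1435  0.096 ]
lip [ 0.5465 -0.0689  0.1155]
staple [ 0.5404 -0.1226  0.108 ]
j [ 0.4832 -0.3416  0.    ]
j [ 0.3573 -0.4006  0.    ]
j [ 0.3601 -0.3012  0.    ]
j [ 0.4979 -0.4355  0.    ]
amber [0.4697 0.3358 0.    ]
beaker [0.5672 0.3413 0.    ]
die [ 0.606  -0.3417  0.    ]
log [0.7557 0.0334 0.    ]
```

View pics/v1.png

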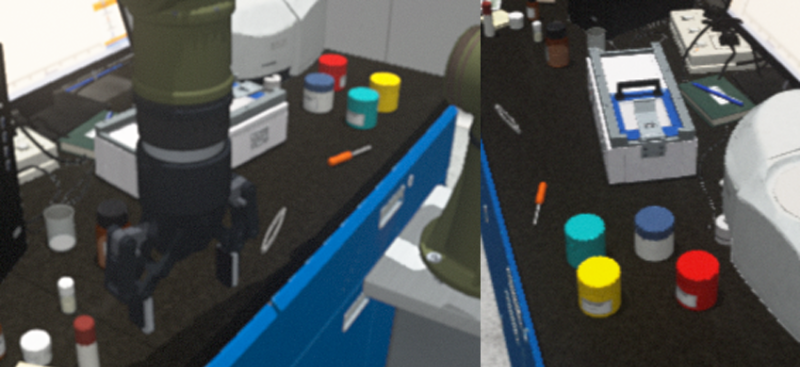

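The scene view (left) is mostly blocked by the arm. In the side view (right), four jars stand on the box's right: turquoise (245,293), yellow (254,320), red (316,315) and blue-capped with a white body (288,287). The last one fits the description, so I will confirm it with a crop from the wrist camera. First I'll go over the box for a fine pose.

```bash
cat >> h.py <<'E'
def Rt(yaw,psi=0,spin=0):
    """tool rotation: down, tilted by psi about box x so fingers point to +y_box; spin=0: closes along box y; pi/2 (or -): along box x"""
    return R.from_euler("z",yaw)*R.from_euler("x",psi)*R.from_euler("x",np.pi)*R.from_euler("z",spin)
def q(r): return r.as_quat(scalar_first=True)
def B2W(p,box): return np.array([box[0],box[1],0])+R.from_euler("z",box[2]).apply(np.asarray(p,float))
E
python3 - <<'E'
from h import *
print(readout.current_tcp_pos(),readout.current_tool_rot())
yaw=-.11
for s in(0,np.pi/2,-np.pi/2,np.pi):
    for p in(-.61,0,.61):
        print(s,p,[None if (j:=bot.ik([.54,-.03-p*.1,.3],q(Rt(yaw,p,s)))) is None else np.round(j,2)])
E
```

```text
[0.15415081 0.57985142 0.23459533] [-3.09601536e-06  1.29568168e-01  9.91570517e-01 -1.23265033e-05]
0 -0.61 [array([ 0.37,  0.39,  0.07,  1.56, -0.53, -2.58])]
0 0 [array([-0.06,  0.18, -0.07,  1.32,  0.  , -3.09])]
0 0.61 [array([-0.49,  0.36,  0.02,  1.49,  0.56,  2.69])]
1.5707963267948966 -0.61 [array([ 0.37,  0.39,  0.07,  1.56, -0.53, -1.  ])]
1.5707963267948966 0 [array([-0.06,  0.18, -0.07,  1.32, -0.  , -1.52])]
1.5707963267948966 0.61 [array([-0.49,  0.36,  0.02,  1.49,  0.56, -2.03])]
-1.5707963267948966 -0.61 [array([ 0.37,  0.39,  0.07,  1.56, -0.53,  2.14])]
-1.5707963267948966 0 [array([-0.06,  0.18, -0.07,  1.32,  0.  ,  1.63])]
-1.5707963267948966 0.61 [array([-0.49,  0.36,  0.02,  1.49,  0.56,  1.12])]
3.141592653589793 -0.61 [array([ 0.37,  0.39,  0.07,  1.56, -0.53,  0.57])]
3.141592653589793 0 [array([-0.06,  0.18, -0.07,  1.32,  0.  ,  0.05])]
3.141592653589793 0.61 [array([-0.49,  0.36,  0.02,  1.49,  0.56, -0.45])]
```

```bash
python3 - <<'E'
from h import *
yaw=-.11
bot.movep([.53,-.1,.36],q(Rt(yaw,0,-np.pi/2)))
c=viewer.get_calibration("wrist"); im=viewer.camera("wrist"); save(im,"w1"); print(c)
for n,z in[("hasp_hinge",.096),("hasp_lip",.1155),("staple",.108),("hatch_handle",.118),("hatch",.084),("dry_box",0),("jar_center",.033),("jar",0),("logbook",0)]:
    for d in viewer.tip_of(n,"wrist")[:4]: print(n,np.round(d["at"],1),round(d["confidence"],2),onz(d["at"],c,z).round(4))
# project expected pose
print(readout.current_time())
E
```

```text
{'vertical_fov': 67.67586014849263, 'cx': 280.15977397984267, 'cy': 204.93060006449932, 'k1': -0.03467172726312156, 'xyz': array([ 0.53915508, -0.02358682,  0.49855901]), 'rotation': array([ 0.15254594,  0.98680226, -0.05371566, -0.00810349])}
hasp_hinge [207.9 282. ] 0.68 [ 0.5275 -0.1548  0.096 ]
hasp_lip [142.2 294.3] 0.97 [ 0.5517 -0.067   0.1155]
staple [189.5 289.7] 0.91 [ 0.5404 -0.1272  0.108 ]
staple [143.6 290.3] 0.33 [ 0.5469 -0.0691  0.108 ]
hatch_handle [ 87.2 291.4] 0.68 [ 0.5543 -0.0044  0.118 ]
hatch [140.4 290.7] 0.75 [ 0.5483 -0.0678  0.084 ]
dry_box [ 88.2 289.1] 0.79 [5.555e-01 5.000e-04 0.000e+00]
jar_center [338.5 203.9] 0.67 [ 0.3577 -0.4086  0.033 ]
jar_center [292.9 261.4] 0.6 [ 0.4741 -0.3242  0.033 ]
jar_center [347.4 287. ] 0.57 [ 0.506  -0.4445  0.033 ]
jar_center [144.9 292.9] 0.3 [ 0.552  -0.0801  0.033 ]
jar [337.1 287.5] 0.87 [ 0.5072 -0.4497  0.    ]
jar [283.  265.5] 0.86 [ 0.4796 -0.3256  0.    ]
jar [325.4 209.4] 0.65 [ 0.3612 -0.4066  0.    ]
jar [279.6 202.7] 0.63 [ 0.3671 -0.3065  0.    ]
logbook [ 37.2 414.6] 0.96 [0.7435 0.0516 0.    ]
4.575
```

View pics/w1.png

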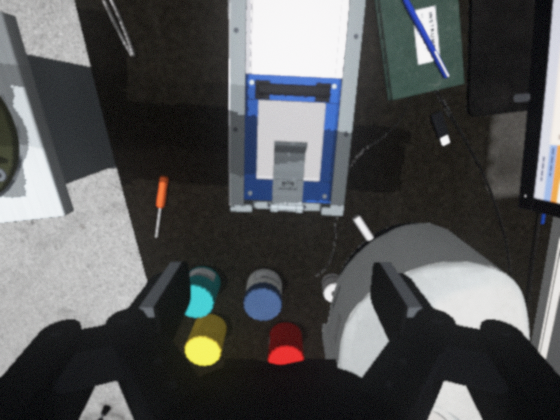

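The wrist view shows the box with its hatch (291,150), the hasp and its lip at (290,150), the handle at (291,88), and four jars: turquoise (202,290), yellow (206,340), red (286,342) and blue-capped (264,295). The blue-capped one is the jar meant. Next I'll fit the box pose and check it with an overlay and a crop.

```bash
python3 - <<'E'
from h import *
from scipy.optimize import least_squares
im=cv2.imread("pics/w1.png")
c=viewer.get_calibration("wrist")
M={"hinge":((0,-.160,.096),(207.9,282)),"lip":((0,-.0725,.1175),(142.2,294.3)),"st":((0,-.128,.108),(189.5,289.7)),"h":((0,-.012,.118),(87.2,291.4)),"hat":((0,-.074,.084),(140.4,290.7))}
P=np.array([v[0] for v in M.values()]);U=np.array([v[1][::-1] for v in M.values()])
f=lambda b:(proj(np.array([B2W(p,b) for p in P]),c)-U).ravel()
r=least_squares(f,[.545,.003,-.11],loss="soft_l1");b=r.x;print(b,r.fun.reshape(-1,2).round(1))
S=4;x0,y0=215,60
def line(p,s,col):
    a=(proj(np.array([B2W(p,b),B2W(s,b)]),c)-[x0,y0]+.5)*S
    cv2.line(big,tuple(a[0].astype(int)),tuple(a[1].astype(int)),col,1)
big=cv2.resize(im[y0:y0+160,x0:x0+160],None,fx=S,fy=S,interpolation=cv2.INTER_CUBIC)
for x in(-.075,.075,-.057,.057): line((x,-.156,.107),(x,.16,.107),(0,0,255))
line((-.075,-.156,.107),(.075,-.156,.107),(0,0,255))
for y in(-.018,-.006): line((-.042,y,.124),(.042,y,.124),(0,255,255))
for x in(-.02,.02): line((x,-.16,.0975),(x,-.085,.0975),(0,255,0)); line((x,-.085,.0975),(x,-.0725,.1155),(0,255,0))
line((-.02,-.0725,.1155),(.02,-.0725,.1155),(0,255,0)); line((-.008,-.128,.108),(.008,-.128,.108),(255,0,255))
big=big[:600]
j=cv2.resize(im[262:328,243:288][:, :],None,fx=3.5,fy=3.5);out=np.zeros((600,800,3),np.uint8);out[:,:640]=big[:600,:640];out[:231,642:799]=j[:231,:157]
cv2.imwrite("pics/v2.png",out)
E
```

```text
[ 0.55747912  0.00435357 -0.13440484] [[ 6.3 -1.6]
 [-3.2  0.3]
 [-0.4 -4.1]
 [ 1.5  2.1]
 [-0.6  0.4]]
```

View pics/v2.png

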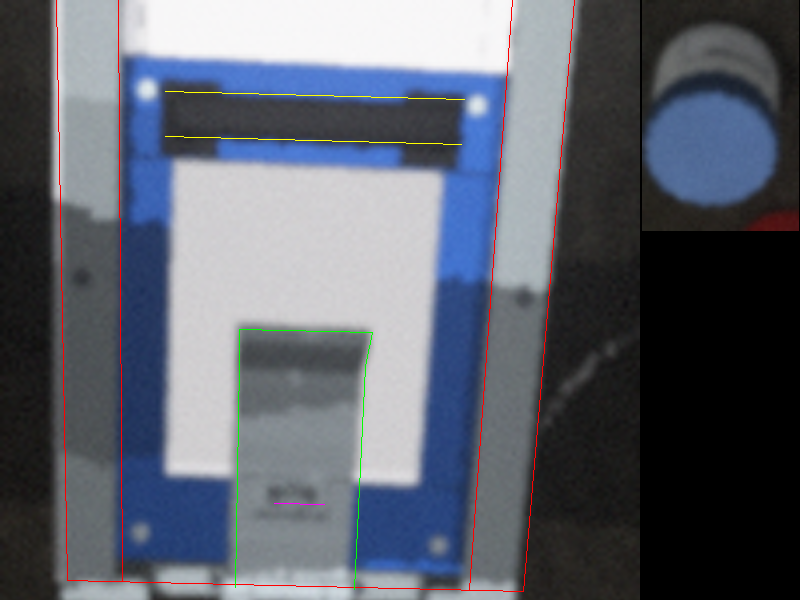

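The overlay is within about 3 px, and the crop confirms the white body and blue cap at (264,295). I'll refine the pose by edge search.

```bash
python3 - <<'E'
from h import *
from scipy.optimize import least_squares
from scipy.ndimage import map_coordinates, gaussian_filter
im=gaussian_filter(cv2.imread("pics/w1.png").astype(float),(1,1,0))
c=viewer.get_calibration("wrist")
L=[((-.075,-.14,.107),(-.075,.12,.107)),((.075,-.14,.107),(.075,.12,.107)),((-.02,-.118,.0975),(-.02,-.09,.0975)),((.02,-.118,.0975),(.02,-.09,.0975)),
((-.028,-.018,.124),(.028,-.018,.124)),((-.028,-.006,.124),(.028,-.006,.124)),((-.065,.006,.092),(.065,.006,.092)),((-.018,-.0695,.1165),(.018,-.0695,.1165))]
b=np.array([.5575,.0044,-.134,0.]);t=np.arange(-5,5.01,.25)
W=lambda p,b:B2W(p,b[:3])+[0,0,b[3]]
for it in range(6):
    obs=[]
    for p,s in L:
        p,s=map(np.array,(p,s))
        for a in np.linspace(0,1,15):
            X=p+a*(s-p);uv=proj(np.array([W(X,b),W(X+(s-p)*.02,b)]),c);d=uv[1]-uv[0];n=np.array([-d[1],d[0]])/np.hypot(*d)
            pts=uv[0]+t[:,None]*n
            g=sum(np.abs(np.gradient(map_coordinates(im[...,k],[pts[:,1],pts[:,0]],order=1))) for k in range(3))*np.exp(-(t/4)**2)
            if g.max()>4: obs.append((X,uv[0]+t[g.argmax()]*n,n,L.index((tuple(p),tuple(s)))))
    X=[o[0] for o in obs];U=np.array([o[1] for o in obs]);N=np.array([o[2] for o in obs]);I=np.array([o[3] for o in obs])
    r=least_squares(lambda b:np.r_[((proj(np.array([W(x,b) for x in X]),c)-U)*N).sum(1),b[3]/.002],b,loss="soft_l1",f_scale=.7);b=r.x
e=r.fun[:-1];print(b.round(4),[(k,(I==k).sum(),np.median(e[I==k]).round(2)) for k in range(8)])
J={"blue":(283,265.5)}
for col,(dat) in {"jar0":(283,265.5)}.items(): print(onz(dat,c,0))
for d in viewer.silhouettes("jar_center","wrist"):
    m=d["region"];print(d["at"],m.sum(),d["confidence"])
# cap centre: blue pixels
o=cv2.imread("pics/w1.png");hsv=cv2.cvtColor(o,cv2.COLOR_BGR2HSV)
m=cv2.inRange(hsv,(100,90,50),(125,255,255));m[:255]=0;m[330:]=0;m[:,:230]=0;m[:,300:]=0
k,lab,st,ce=cv2.connectedComponentsWithStats(m);print(st[1:],ce[1:])
E
```

```text
[ 0.557   0.0033 -0.1502  0.0034] [(0, np.int64(12), np.float64(0.37)), (1, np.int64(13), np.float64(-0.01)), (2, np.int64(15), np.float64(-0.02)), (3, np.int64(15), np.float64(-0.02)), (4, np.int64(15), np.float64(0.01)), (5, np.int64(15), np.float64(0.26)), (6, np.int64(13), np.float64(0.01)), (7, np.int64(15), np.float64(0.01))]
[ 0.47930509 -0.32641402  0.        ]
[339.5, 204.5] 1631 0.97
[294.8, 261.3] 1688 0.94
[344.8, 284.0] 1184 0.94
[289.5, 205.0] 1352 0.82
[61.0, 291.3] 16552 0.67
[[ 243  284   39   37 1088]
 [ 260  284    2    1    2]
 [ 263  284    1    1    1]
 [ 266  284    1    1    1]] [[262.15625    302.67371324]
 [260.5        284.        ]
 [263.         284.        ]
 [266.         284.        ]]
```

```bash
cat >> h.py <<'E'
BOX=np.array([.557,.0033,-.1502])
H=np.array([-.160,.096]); D=np.pi/180
rot=lambda a:np.array([[np.cos(a),-np.sin(a)],[np.sin(a),np.cos(a)]])
def tip2tcp(yz,psi,x=0):
    """fingertip centre (box y,z) -> world TCP, tool closing along box x"""
    d=np.array([0,np.sin(psi),-np.cos(psi)])
    return B2W(np.array([x,*yz])-bot.tcp_to_tips*d,BOX)
def go(yz,psi,v=.12,guard=15,x=0):
    hit=bot.move_linear(tip2tcp(yz,psi,x),q(Rt(BOX[2],psi,-np.pi/2)),v=v,guard=guard)
    if hit: print("guard",np.round(yz,4),round(psi,2),readout.current_force())
    return hit
E,B=np.array([.0875,.0195]),np.array([.075,0])
def opn(th,rho,e,push):
    u=rot(-rho)@np.array([-np.sin(35*D),-np.cos(35*D)]); v=np.array([u[1],-u[0]])
    T=(B@u+e)*u+(min(E@v-.014,B@v-.0125)+push)*v
    return H+rot(th)@T, -35*D+th-rho
E
python3 - <<'E'
from h import *
hand.gripper_to(0)
yz,psi=opn(0,0,-.015,-.006)
d=np.array([np.sin(psi),-np.cos(psi)])
print(yz)
bot.movep(tip2tcp(yz-.10*d,psi),q(Rt(BOX[2],psi,-np.pi/2)))
print(readout.current_time(), go(yz-.03*d,psi,.15,12), go(yz,psi,.05,5))
print(readout.current_tcp_pos(),tip2tcp(yz,psi))
c=viewer.get_calibration("wrist");im=viewer.camera("wrist");save(im,"w2")
a=cv2.imread("pics/w2.png");x=viewer.camera("side")[...,::-1][150:270,220:360]
x=cv2.resize(x,None,fx=3.5,fy=3.5); cv2.imwrite("pics/v3.png",np.hstack([cv2.resize(a,(420,315)),x[:315,:380]]))
E
```

```text
[-0.06078769  0.09735798]
6.2333 False False
[ 0.5500847  -0.04263323  0.11784348] [ 0.55004967 -0.04262533  0.11783678]
```

View pics/v3.png

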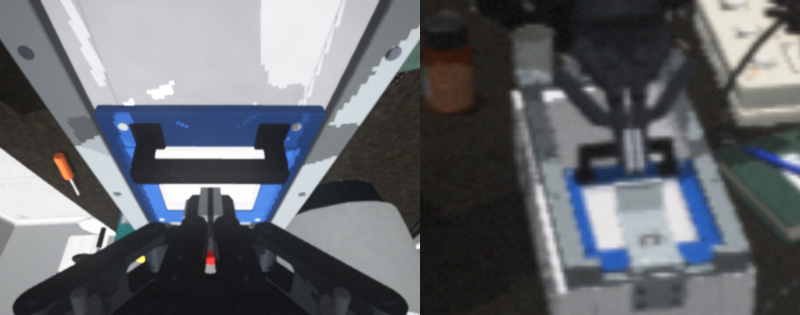

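The closed fingers are between the handle and the lip, centred on the lip, so I'll swing the hasp open.

```bash
python3 - <<'E'
from h import *
for th in [0,.15,.35,.6,.85,1.1,1.35,1.6,1.75,1.87]:
    rho=55*D*np.clip((th-.2)/1.5,0,1); e=-.015+.027*min(1,th/.8)
    yz,psi=opn(th,rho,e,.001)
    if go(yz,psi,.12,15): break
print(th,readout.current_time(),readout.current_force().round(1))
d=np.array([np.sin(psi),-np.cos(psi)])
go(yz-.09*d+[.01,0],psi,.25)
x=viewer.camera("side")[...,::-1][150:270,220:360]; cv2.imwrite("pics/v4.png",cv2.resize(x,None,fx=4,fy=4))
print(viewer.tip_of("hasp_lip","side")[:2])
c=viewer.get_calibration("side")
for t in(1.5,1.7,1.87,1.95): print(t,proj(B2W([0,*(H+rot(t)@E)],BOX),c))
E
```

```text
1.87 10.5583 [ 0.6  0.6 -0. ]
[{'at': [201.2, 281.4], 'confidence': 0.84}]
1.5 [[288.65107631 201.2053095 ]]
1.7 [[289.85941018 206.0138393 ]]
1.87 [[290.82718576 210.82958097]]
1.95 [[291.2532369  213.28260384]]
```

View pics/v4.png

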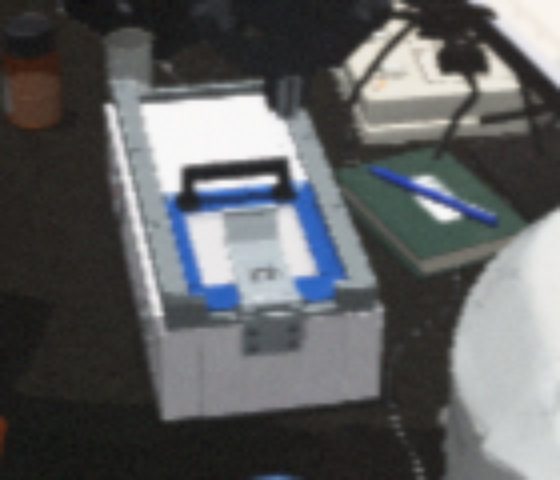

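The hasp at (250,250) is still flat, so the finger slipped over the lip. I'll probe the plate and lip by touch to get the real geometry.

```bash
python3 - <<'E'
from h import *
psi=-35*D; d=np.array([np.sin(psi),-np.cos(psi)])
def tipyz():
    p=R.from_euler("z",-BOX[2]).apply(readout.current_tcp_pos()-np.array([BOX[0],BOX[1],0]))
    return (p[1:]+bot.tcp_to_tips*d).round(4),p[0].round(4)
yz=np.array([-.0535,.104])
bot.movep(tip2tcp(yz-.10*d,psi),q(Rt(BOX[2],psi,-np.pi/2)))
go(yz,psi,.15,10)
f0=readout.current_force()
print(go(yz+[0,-.02],psi,.03,3),tipyz(),readout.current_force()-f0)
z=tipyz()[0]
go(z+[0,.0015],psi,.03,None)
f0=readout.current_force()
print(go(z+[-.04,.0015],psi,.03,3),tipyz(),readout.current_force()-f0,readout.current_time())
save(viewer.camera("side"),"s5"); x=cv2.imread("pics/s5.png")[150:250,230:350]; cv2.imwrite("pics/v5.png",cv2.resize(x,None,fx=6,fy=6,interpolation=cv2.INTER_CUBIC))
E
```

```text
guard [-0.0535  0.084 ] -0.61 [ 1.37278225 -1.44227866  1.17486509]
True (array([-0.054 ,  0.0881]), np.float64(-0.0001)) [ 1.48567694 -2.27369492  0.45846257]
guard [-0.094   0.0896] -0.61 [ 0.16483087 -1.6151377   0.44063705]
True (array([-0.0773,  0.0891]), np.float64(-0.0004)) [-1.10644433 -1.82535037  0.86731618] 14.6
```

View pics/v5.png

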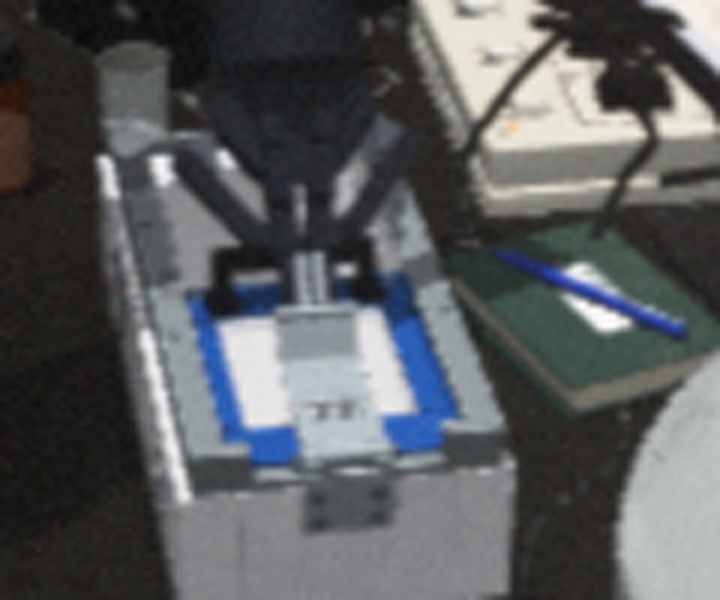

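The picture shows the fingertips at the lip's rear edge (310,305), but the force change is not clearly a contact. I'll check the noise and probe again with a higher threshold.

```bash
python3 - <<'E'
from h import *
psi=-35*D; d=np.array([np.sin(psi),-np.cos(psi)])
def tipyz():
    p=R.from_euler("z",-BOX[2]).apply(readout.current_tcp_pos()-np.array([BOX[0],BOX[1],0]))
    return p[1:]+bot.tcp_to_tips*d
f=lambda:np.mean([(bot.pause(.01),readout.current_force())[1] for _ in range(6)],0)
F=[readout.current_force() for _ in range(4)];print(np.array(F).round(2))
z0=tipyz();print("now",z0.round(4),f().round(2),readout.current_width())
go(np.array([-.054,.0895]),psi,.06,None); a=f();print("back",a.round(2))
print(go(np.array([-.054,.0750]),psi,.02,6),tipyz().round(4),(f()-a).round(2))
z=tipyz(); go(z+[0,.002],psi,.04,None); a=f();print((a).round(2))
print(go(z+[-.035,.002],psi,.03,6),tipyz().round(4),(f()-a).round(2),readout.current_time())
E
```

```text
[[ 0.24 -0.04  0.64]
 [ 0.24 -0.04  0.64]
 [ 0.24 -0.04  0.64]
 [ 0.24 -0.04  0.64]]
now [-0.0771  0.0889] [0.13 0.06 0.07] -8.364840297446044e-05
back [-0.05 -0.26 -0.01]
guard [-0.054  0.075] -0.61 [ 0.44545829 -1.49034557  2.66132536]
True [-0.055   0.0853] [ 0.9  -1.69  1.93]
[ 0.2  -0.25  0.17]
guard [-0.09    0.0873] -0.61 [0.0529084  0.67965123 0.13698948]
True [-0.0837  0.0868] [ 0.49  1.34 -0.28] 16.975
```

Real contacts: the plate at nominal tip z 0.0853 and the lip at y -0.0837. So the effective fingertips are thinner and about 10 mm shorter than I modelled. I'll re-parametrise from that contact and swing from here.

```bash
python3 - <<'E'
from h import *
def opn2(th,rho,e,push):
    u=rot(-rho)@np.array([-np.sin(35*D),-np.cos(35*D)]); v=np.array([u[1],-u[0]])
    T=(B@u+e)*u+(min(E@v-.0073,B@v-.006)+push)*v
    return H+rot(th)@T, -35*D+th-rho
lip=lambda:[(np.round(d["at"],1),round(d["confidence"],2)) for d in viewer.tip_of("hasp_lip","side")[:2]]
for th in [0,.08,.18,.3,.45,.65]:
    yz,psi=opn2(th,0,.006+.01*min(1,th/.5),.0015)
    if go(yz,psi,.08,15): break
print(th,psi,readout.current_time(),readout.current_force().round(2))
save(viewer.camera("side"),"s6"); x=cv2.imread("pics/s6.png")[130:250,230:350]; cv2.imwrite("pics/v6.png",cv2.resize(x,None,fx=5,fy=5,interpolation=cv2.INTER_CUBIC))
E
```

```text
0.65 0.03913476180198472 18.6417 [-2.14 12.98 12.79]
```

View pics/v6.png

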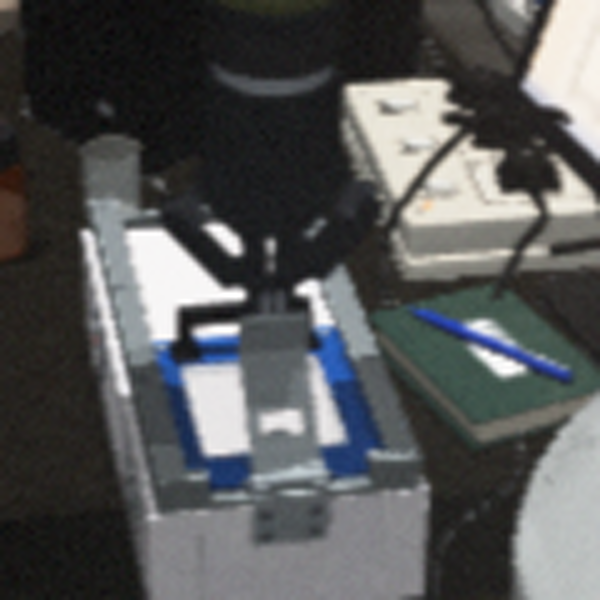

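The hasp is lifting: its strap is up and the pane shows through the slot at (280,420). I'll continue in smaller segments while watching the force.

```bash
cat >> h.py <<'E'
def opn2(th,rho,e,push):
    u=rot(-rho)@np.array([-np.sin(35*D),-np.cos(35*D)]); v=np.array([u[1],-u[0]])
    T=(B@u+e)*u+(min(E@v-.0073,B@v-.006)+push)*v
    return H+rot(th)@T, -35*D+th-rho
E
python3 - <<'E'
from h import *
print(readout.current_force().round(1),readout.current_tcp_pos(),tip2tcp(*opn2(.65,0,.016,.0015)))
for th in [.8,.95,1.1]:
    rho=55*D*np.clip((th-.65)/1.0,0,1)
    yz,psi=opn2(th,rho,.016,.0015)
    h=go(yz,psi,.1,12); bot.pause(.03); print(th,round(psi,2),readout.current_force().round(1))
    if h: break
E
```

```text
[-2.7 11.3 12.2] [ 0.54251324 -0.08918044  0.15128273] [ 0.54266565 -0.09141636  0.15057203]
guard [-0.1025  0.134 ] 0.05 [-0.19572056 -0.17644396  0.4342712 ]
0.8 0.05 [ 0.6 -0.7 -0.7]
```

```bash
python3 - <<'E'
from h import *
c=viewer.get_calibration("side");viewer.camera("side")
print([(np.round(d["at"],1),round(d["confidence"],2)) for d in viewer.tip_of("hasp_lip","side")[:3]])
for d in viewer.silhouettes("hasp","side")[:2]:
    r,k=np.nonzero(d["region"]);print(r.min(),r.max(),k.min(),k.max(),len(r),d["confidence"])
for t in(0,.3,.5,.65,.8,1,1.2): print(t,proj(B2W([0,*(H+rot(t)@E)],BOX),c)[0][::-1].round(1),proj(B2W([0,*(H+rot(t)@B)],BOX),c)[0][::-1].round(1))
print(proj(B2W([0,*H],BOX),c)[0][::-1],readout.current_time(),readout.current_tcp_pos())
E
```

```text
[(array([175.8, 227.7]), 0.7), (array([193.3, 284.6]), 0.68)]
193 226 279 295 446 0.82
270 303 277 301 732 0.25
0 [203.4 282.1] [211.3 282.8]
0.3 [197.8 282.6] [205.5 283. ]
0.5 [195.3 283.3] [202.5 283.4]
0.65 [194.2 283.9] [200.8 283.8]
0.8 [193.8 284.6] [199.7 284.2]
1 [194.3 285.7] [199. 285.]
1.2 [196.1 286.8] [199.4 285.9]
[225.68001444 287.53038522] 19.0917 [ 0.54105793 -0.09769046  0.15925733]
```

The lip is at (193,285), about 0.8 rad, still with the tool. I'll continue the swing.

```bash
python3 - <<'E'
from h import *
for th in [.8,1.0,1.25,1.5,1.7,1.86]:
    rho=55*D*np.clip((th-.65)/1.0,0,1)
    yz,psi=opn2(th,rho,.016,.001)
    h=go(yz,psi,.13,15); print(th,round(psi,2),readout.current_force().round(1))
    if h: break
if not h:
    d=np.array([np.sin(psi),-np.cos(psi)])
    go(yz-.06*d+[.015,0],psi,.25)
c=viewer.get_calibration("side");viewer.camera("side")
print([(np.round(d["at"],1),round(d["confidence"],2)) for d in viewer.tip_of("hasp_lip","side")[:3]])
for d in viewer.silhouettes("hasp","side")[:2]:
    r,k=np.nonzero(d["region"]);print(r.min(),r.max(),k.min(),k.max(),len(r),d["confidence"])
for t in(1,1.2,1.4,1.6,1.75,1.86,1.95): print(t,proj(B2W([0,*(H+rot(t)@E)],BOX),c)[0][::-1].round(1),proj(B2W([0,*(H+rot(t)@B)],BOX),c)[0][::-1].round(1))
print(readout.current_time(),readout.current_tcp_pos())
E
```

```text
0.8 0.05 [-0.5  0.  -1.2]
1.0 0.05 [-0.7  0.7 -0.4]
1.25 0.06 [-0.2 -1.1  0.1]
1.5 0.07 [-0.9  0.3 -0.2]
1.7 0.13 [-0.8  0.5 -0.2]
1.86 0.29 [ 0.6  0.8 -0.1]
[(array([210.5, 289.9]), 0.56)]
208 227 281 296 262 0.5
1 [194.3 285.7] [199. 285.]
1.2 [196.1 286.8] [199.4 285.9]
1.4 [199.2 288. ] [200.9 286.8]
1.6 [203.5 289.3] [203.4 287.9]
1.75 [207.4 290.2] [205.9 288.6]
1.86 [210.5 290.8] [208.1 289.2]
1.95 [213.3 291.3] [210.1 289.6]
21.3 [ 0.52939973 -0.17473558  0.23464001]
```

The lip is at (210.5,290), so the hasp is about 1.86 rad open. Now the hatch: grip the handle, lift and slide.

```bash
cat >> h.py <<'E'
def gl(p,v=.15,guard=None,box=True):
    return bot.move_linear(B2W(p,BOX) if box else p,q(Rt(BOX[2],0,np.pi)),v=v,guard=guard)
def boxtcp(): return R.from_euler("z",-BOX[2]).apply(readout.current_tcp_pos()-np.array([BOX[0],BOX[1],0]))
E
python3 - <<'E'
from h import *
bot.movep(B2W([0,-.012,.19],BOX),q(Rt(BOX[2],0,np.pi)))
hand.gripper_to(.045)
print(gl([0,-.012,.123],.12,12),boxtcp().round(4),readout.current_time())
hand.gripper_to(0); print(readout.current_width(),readout.current_grasp_force(),boxtcp().round(4))
print(gl([0,-.012,.1325],.04,25),readout.current_force().round(1),boxtcp().round(4))
print(readout.current_time())
E
```

```text
False [ 0.0003 -0.0119  0.1235] 23.525
0.008847847455146303 58.7889164686203 [ 0.0008 -0.0112  0.1242]
False [ 0.2 -0.1 -5. ] [-0.0004 -0.0124  0.1323]
24.3417
```

```bash
python3 - <<'E'
from h import *
h=gl([0,.142,.1325],.12,25); print(h,boxtcp().round(4),readout.current_force().round(1),readout.current_width())
if not h:
    print(gl([0,.142,.1285],.03,12),boxtcp().round(4),readout.current_force().round(1),readout.current_time())
E
```

```text
False [1.000e-04 1.416e-01 1.326e-01] [ 0.1  1.2 -3.1] 0.008789121037504382
True [0.0007 0.1418 0.1292] [-0.4 -0.7  4.6] 26.0
```

```bash
python3 - <<'E'
from h import *
hand.gripper_to(.045); gl([0,.142,.26],.3)
bot.movep([.479,-.326,.23],q(Rt(BOX[2],0,np.pi)))
hand.gripper_to(.085)
c=viewer.get_calibration("wrist");im=viewer.camera("wrist");save(im,"w7")
for n,z in[("jar_center",.033),("jar",0)]:
    for d in viewer.tip_of(n,"wrist")[:4]: print(n,np.round(d["at"],1),round(d["confidence"],2),onz(d["at"],c,z).round(4))
hsv=cv2.cvtColor(cv2.imread("pics/w7.png"),cv2.COLOR_BGR2HSV)
m=cv2.inRange(hsv,(100,90,50),(125,255,255));k,lab,st,ce=cv2.connectedComponentsWithStats(m)
for s,e in zip(st[1:],ce[1:]):
    if s[4]>300: print(s,e,onz(e[::-1],c,.066))
print(readout.current_time(),readout.current_tcp_pos())
E
```

```text
jar_center [ 69.4 286.1] 0.91 [ 0.3698 -0.3044  0.033 ]
jar_center [ 76.9 179.7] 0.9 [ 0.3604 -0.4109  0.033 ]
jar_center [181.2 278.8] 0.85 [ 0.4815 -0.3287  0.033 ]
jar_center [214.5 183.8] 0.84 [ 0.5037 -0.4416  0.033 ]
jar [ 79.1 191.2] 0.72 [ 0.3604 -0.4082  0.    ]
jar [ 67.2 282.5] 0.71 [ 0.3638 -0.3068  0.    ]
jar [168.2 278.7] 0.64 [ 0.4735 -0.3277  0.    ]
jar [205.  193.1] 0.61 [ 0.5032 -0.4395  0.    ]
[ 250  152   63   62 3008] [280.89494681 182.11569149] [ 0.47506208 -0.32548746  0.066     ]
29.4 [ 0.47901648 -0.32599424  0.22998885]
```

View pics/w7.png

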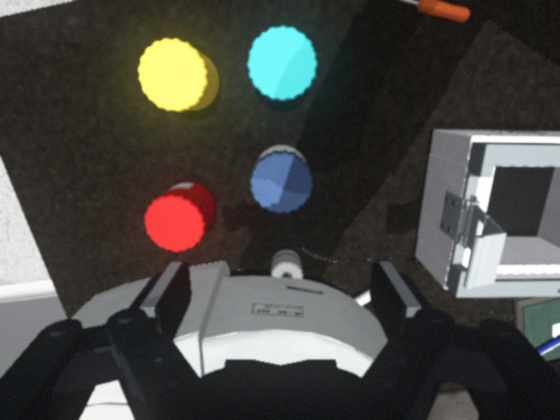

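The blue-capped jar is at (281,182), clear of the red (180,218), turquoise (283,63) and yellow (177,75) look-alikes. The hasp at (485,245) is open and the well is clear. I'll check how near the grey instrument at the bottom is before descending.

```bash
python3 - <<'E'
from h import *
c=viewer.get_calibration("wrist")
for at in([264,225],[280,130],[262,287],[330,300]):
    print(at,[onz(at,c,z)[:2].round(3).tolist() for z in(0,.05,.1,.15,.2)])
c1=dict(c,xyz=np.array([.53915508,-.02358682,.49855901]),rotation=np.array([.15254594,.98680226,-.05371566,-.00810349]))
for at in([235,400],[300,335],[345,322],[270,350]): print(at,[onz(at,c1,z)[:2].round(3).tolist() for z in(0,.05,.1,.15,.2)])
cs=viewer.get_calibration("side")
for at in([195,360],[230,330],[275,335]):print("side",at,[onz(at,cs,z)[:2].round(3).tolist() for z in(0,.1,.2,.3)])
print(c["xyz"])
E
```

```text
[264, 225] [[0.589, -0.417], [0.564, -0.403], [0.539, -0.39], [0.513, -0.376], [0.488, -0.362]]
[280, 130] [[0.594, -0.55], [0.568, -0.518], [0.542, -0.486], [0.516, -0.454], [0.49, -0.423]]
[262, 287] [[0.598, -0.336], [0.572, -0.333], [0.545, -0.33], [0.519, -0.328], [0.492, -0.325]]
[330, 300] [[0.708, -0.333], [0.667, -0.331], [0.625, -0.328], [0.584, -0.326], [0.543, -0.324]]
[235, 400] [[0.723, -0.257], [0.704, -0.234], [0.686, -0.211], [0.667, -0.187], [0.649, -0.164]]
[300, 335] [[0.603, -0.376], [0.597, -0.34], [0.59, -0.305], [0.584, -0.27], [0.578, -0.234]]
[345, 322] [[0.573, -0.476], [0.569, -0.431], [0.566, -0.385], [0.563, -0.34], [0.559, -0.295]]
[270, 350] [[0.633, -0.316], [0.624, -0.287], [0.615, -0.257], [0.605, -0.228], [0.596, -0.199]]
side [195, 360] [[0.88, 0.072], [0.797, -0.076], [0.714, -0.223], [0.631, -0.37]]
side [230, 330] [[0.696, -0.089], [0.635, -0.217], [0.573, -0.346], [0.511, -0.474]]
side [275, 335] [[0.624, -0.289], [0.571, -0.394], [0.518, -0.5], [0.464, -0.605]]
[ 0.4031037  -0.31560017  0.3687102 ]
```

```bash
python3 - <<'E'
from h import *
J=np.array([.4755,-.3258])
print(gl([*J,.056],.18,10,box=False),readout.current_tcp_pos().round(4))
hand.gripper_to(.05); print(readout.current_width(),readout.current_grasp_force())
gl([*J,.28],.3,None,box=False); print(readout.current_width(),readout.current_force().round(2),readout.current_time())
bot.movep(B2W([0,-.074,.28],BOX),q(Rt(BOX[2],0,np.pi)))
c=viewer.get_calibration("wrist");save(viewer.camera("wrist"),"w8")
print(readout.current_time())
E
```

```text
False [ 0.4763 -0.3263  0.057 ]
0.06076244251822534 62.71794319152832
0.06021167172070708 [ 0.2   0.01 -3.19] 31.7833
32.8667
```

View pics/w8.png

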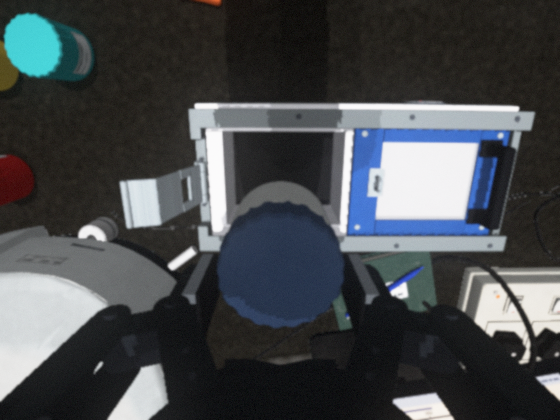

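The jar is held upright (280,262) above the open well, with the hatch parked (430,180) and the hasp back (165,200). Lowering it now.

```bash
python3 - <<'E'
from h import *
print(gl([0,-.074,.12],.25,12),gl([0,-.074,.071],.12,10),boxtcp().round(4))
print(gl([0,-.074,.058],.03,5),boxtcp().round(4),readout.current_force().round(1))
hand.gripper_to(.072); print(readout.current_width(),readout.current_force().round(1))
print(gl([0,-.074,.13],.15,10),readout.current_time())
gl([0,-.04,.2],.3)
bot.movep(B2W([0,.142,.2],BOX),q(Rt(BOX[2],0,np.pi)))
hand.gripper_to(.045)
print(gl([0,.142,.1285],.2,12),boxtcp().round(4))
hand.gripper_to(0);print(readout.current_width(),readout.current_time())
E
```

```text
False False [ 0.0007 -0.074   0.0719]
True [ 0.0013 -0.074   0.064 ] [-1.2  0.2  5.9]
0.07179324380260793 [-0.1 -0.1 -0.1]
False 35.4417
False [0.     0.1419 0.1288]
0.00804882348993756 37.9333
```

```bash
python3 - <<'E'
from h import *
gl([0,.142,.1325],.05); h=gl([0,-.012,.1325],.12,25); print(h,boxtcp().round(4),readout.current_force().round(1))
if not h:
    print(gl([0,-.012,.120],.03,10),boxtcp().round(4),readout.current_force().round(1),readout.current_width())
print(readout.current_time())
E
```

```text
False [-1.000e-04 -1.170e-02  1.324e-01] [-1.1  0.2 -3.4]
True [ 0.0005 -0.0111  0.1254] [-0.3 -0.4  4.4] 0.00810595439930572
39.95
```

```bash
python3 - <<'E'
from h import *
print(gl([0,-.012,.119],.02,14),boxtcp().round(4),readout.current_force().round(1))
for dy in(-.002,.002,0):
    if boxtcp()[2]<.1243: break
    print(gl([0,-.012+dy,boxtcp()[2]-.001],.02,14),boxtcp().round(4),readout.current_force().round(1))
print(readout.current_time())
E
```

```text
True [ 0.0005 -0.0111  0.1254] [-1.4 -0.   6.4]
False [ 0.0005 -0.0112  0.1254] [-1.8  8.2  6.2]
False [ 0.0006 -0.0107  0.1253] [-3.4 -2.3  6.6]
False [ 0.0007 -0.0111  0.1254] [-1.8  3.   6.4]
41.0417
```

```bash
python3 - <<'E'
from h import *
hand.gripper_to(.045); print(boxtcp().round(4),readout.current_force().round(1)); gl([0,-.012,.2],.3)
bot.movep([.53,-.1,.36],q(Rt(-.11,0,-np.pi/2))); hand.gripper_to(0)
c=viewer.get_calibration("wrist");save(viewer.camera("wrist"),"w9");print(c["xyz"],readout.current_time())
a=cv2.imread("pics/w1.png").astype(np.float32);b=cv2.imread("pics/w9.png").astype(np.float32)
for n,(y0,y1,x0,x1) in {"handleL":(72,106,240,268),"handleR":(72,106,312,338),"barmid":(76,105,262,318),"screwBL":(180,206,240,262),"screwBR":(182,208,312,334),"boxTL":(100,150,226,238),"boxend":(195,216,228,245),"logbook":(5,90,392,450)}.items():
    t=a[y0:y1,x0:x1];r=cv2.matchTemplate(b[y0-6:y1+6,x0-6:x1+6],t,cv2.TM_CCOEFF_NORMED)
    _,m,_,l=cv2.minMaxLoc(r);x,y=l
    sx=sy=0
    if 0<x<12 and 0<y<12:
        f=lambda p,q_,s:(p-s)/(2*(p-2*q_+s)); sx=f(r[y,x-1],r[y,x],r[y,x+1]);sy=f(r[y-1,x],r[y,x],r[y+1,x])
    print(n,round(m,3),round(x-6+sx,2),round(y-6+sy,2))
E
```

```text
[ 0.     -0.0121  0.1242] [ 0.6 -0.8 -0.3]
[ 0.53910806 -0.02420052  0.4986746 ] 43.6667
handleL 0.983 -0.32 0.46
handleR 0.991 -0.65 0.6
barmid 0.985 0.08 0.63
screwBL 0.976 -0.26 -0.01
screwBR 0.967 -0.13 0.06
boxTL 0.99 -0.11 0.06
boxend 0.977 -0.09 -0.59Traceback (most recent call last):
  File "<stdin>", line 7, in <module>
cv2.error: OpenCV(4.12.0) /io/opencv/modules/imgproc/src/templmatch.cpp:1179: error: (-215:Assertion failed) _img.size().height <= _templ.size().height && _img.size().width <= _templ.size().width in function 'matchTemplate'
```

The hatch features match the first picture to within about 0.6 px, so it is seated and home. Now I'll close the hasp: push from outside past upright, then press down between the staple and the lip.

```bash
cat >> h.py <<'E'
t_,Ls=.0045,.011
def cls(th,psi,push,Lp=None):
    rel=th-psi; u=np.array([-np.sin(rel),-np.cos(rel)]); v=np.array([np.cos(rel),-np.sin(rel)])
    if Lp is not None: Te=E+Lp*u-(.003+t_-push)*v
    else:
        sc=min(.066,.0865-(.003+.018*np.sin(rel))/np.cos(rel)); Te=np.array([sc,.0015-push])-t_*v
    return H+rot(th)@(Te+Ls*u), psi
def lip():
    viewer.camera("side"); print([(np.round(d["at"],1).tolist(),round(d["confidence"],2)) for d in viewer.tip_of("hasp_lip","side")[:2]],readout.current_time())
E
python3 - <<'E'
from h import *
psi=15*D
yz,_=cls(1.88,psi,-.014,.025); d=np.array([np.sin(psi),-np.cos(psi)])
bot.movep(tip2tcp(yz-.07*d,psi),q(Rt(BOX[2],psi,-np.pi/2)))
ok=not go(yz,psi,.2,10)
for th in [1.85,1.7,1.5,1.3,1.15]:
    if not ok: break
    ok=not go(cls(th,psi,.001,.025)[0],psi,.12,12); print(th,readout.current_force().round(1))
lip()
c=viewer.get_calibration("side")
for t in(.6,1,1.1,1.2,1.4,1.86): print(t,proj(B2W([0,*(H+rot(t)@E)],BOX),c)[0][::-1].round(1))
E
```

```text
1.85 [ 0.3 -0.  -1.2]
1.7 [-0.2  0.1  0.4]
1.5 [0.8 0.6 0. ]
1.3 [ 0.8 -0.7 -0.8]
1.15 [-0.4  0.4  0. ]
[([194.2, 285.2], 0.54)] 46.4833
0.6 [194.5 283.7]
1 [194.3 285.7]
1.1 [195.  286.2]
1.2 [196.1 286.8]
1.4 [199.2 288. ]
1.86 [210.5 290.8]
```

The lip is at (194,285), about 1.05 rad and past upright. Pressing down now.

```bash
python3 - <<'E'
from h import *
for th in [1.1,.95,.8,.6,.4,.25,.12]:
    psi=15*D*min(1,th/.6); yz,psi=cls(th,psi,.001)
    h=go(yz,psi,.1,10); print(th,readout.current_force().round(1))
    if h: break
if not h or th<.3:
    yz,psi=cls(0,0,.012); print(go(yz,0,.04,8),boxtcp().round(4),readout.current_force().round(1))
lip()
c=viewer.get_calibration("side")
for t in(0,.1,.2,.4): print(t,proj(B2W([0,*(H+rot(t)@E)],BOX),c)[0][::-1].round(1))
E
```

```text
1.1 [0.5 0.2 0.7]
0.95 [0.  0.2 0.2]
0.8 [-0.2  0.8  0.3]
0.6 [ 0.1 -0.  -0.2]
0.4 [-0.5 -0.5  0.8]
0.25 [-0.5 -0.1  1.3]
0.12 [-0.3  0.6  0.1]
guard [-0.0985  0.0745] 0 [-1.03008391 -0.7195168   6.18417636]
True [-0.     -0.0989  0.1008] [-1.  -0.7  6.2]
[([203.0, 280.5], 0.51), ([175.0, 229.0], 0.23)] 48.8583
0 [203.4 282.1]
0.1 [201.3 282.2]
0.2 [199.5 282.4]
0.4 [196.4 282.9]
```

```bash
python3 - <<'E'
from h import *
go(np.array([-.0985,.16]),0,.2,None)
bot.movep([.53,-.1,.36],q(Rt(-.11,0,-np.pi/2)))
save(viewer.camera("wrist"),"w10");lip()
a=cv2.imread("pics/w10.png");s=viewer.camera("side")[...,::-1]
x=cv2.resize(a[60:220,215:375],(560,560),interpolation=cv2.INTER_CUBIC); y=cv2.resize(s[180:340,240:340],(240,384)); o=np.zeros((560,800,3),np.uint8);o[:,:560]=x;o[:384,560:]=y
cv2.imwrite("pics/v10.png",o)
A=cv2.imread("pics/w1.png")
for n,(y0,y1,x0,x1) in {"lip":(138,156,270,310),"strap":(160,200,270,308)}.items():
    r=cv2.matchTemplate(a[y0-6:y1+6,x0-6:x1+6],A[y0:y1,x0:x1],cv2.TM_CCOEFF_NORMED);m=cv2.minMaxLoc(r);print(n,m[1],m[3])
E
```

```text
[([200.7, 281.1], 0.82)] 50.3167
lip 0.9805134534835815 (6, 5)
strap 0.9604306817054749 (6, 6)
```

View pics/v10.png

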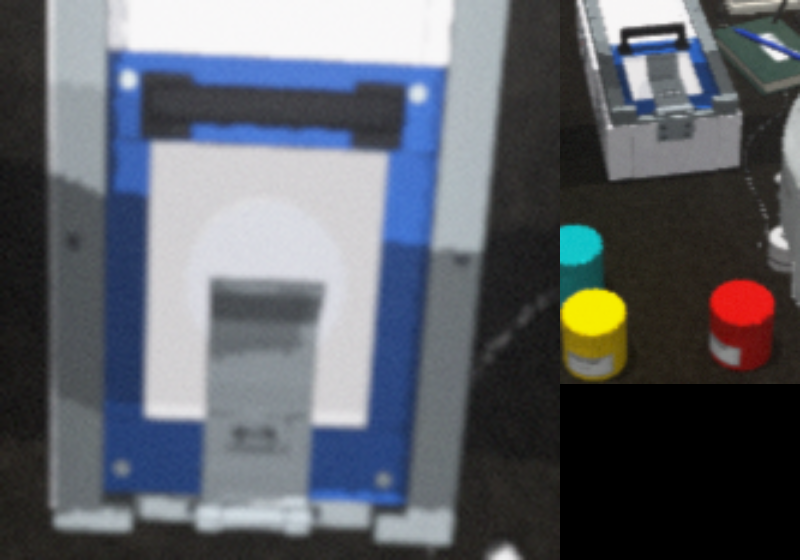

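The hasp lies over the staple, the hatch is seated and the jar shows as a disc under the pane. I'll press once more, firmly, to make sure the hasp is fully flat.

```bash
python3 - <<'E'
from h import *
f=lambda:readout.current_force().round(1)
bot.movep(tip2tcp(np.array([-.0985,.12]),0),q(Rt(BOX[2],0,-np.pi/2)))
print(go(np.array([-.0985,.095]),0,.1,8),boxtcp().round(4))
print(go(np.array([-.0985,.060]),0,.025,12),boxtcp().round(4),f()); bot.pause(.1); print(boxtcp().round(4),f())
lip()
go(np.array([-.0985,.16]),0,.2,None); lip(); print(f())
E
```

```text
False [ 0.0005 -0.0985  0.1208]
guard [-0.0985  0.06  ] 0 [-2.51871865  0.31476695  7.14165752]
True [-0.     -0.0985  0.1008] [-2.5  0.3  7.1]
[-1.000e-04 -9.850e-02  1.007e-01] [-1.7  0.8  8.6]
[([200.3, 283.1], 0.73)] 52.675
[([200.9, 282.7], 0.87)] 53.35
[-0.7 -0.  -0.5]
```

```bash
python3 - <<'E'
from h import *
f=lambda:readout.current_force().round(1)
go(np.array([-.0445,.12]),0,.25,None)
go(np.array([-.0445,.086]),0,.1,8); print(boxtcp().round(4))
print(go(np.array([-.0445,.050]),0,.025,12),boxtcp().round(4),f())
go(np.array([-.0445,.12]),0,.2,None); print(readout.current_width(),readout.current_time())
E
```

```text
[ 1.000e-04 -4.500e-02  1.112e-01]
guard [-0.0445  0.05  ] 0 [-1.75352766  0.72388606  7.34882885]
True [-0.0001 -0.0445  0.0934] [-1.8  0.7  7.3]
-0.00012029225801257191 55.4833
```

The strap stops 7.4 mm above the pane under the same touch. Flat it should be about 5.5 mm plus any pane recess, and at 0.1 rad it would be 11.6 mm or more, so the hasp is flat. Backing off and handing in.

```bash
python3 - <<'E'
from h import *
go(np.array([-.0445,.25]),0,.25,None); bot.pause(.2)
print(readout.current_time()); print(workorder.hand_in())
E
```

```text
56.35
the job is handed in; nothing more can be done
None
```

The job was handed in at 56.4 s: the blue-capped jar stands in the well, the hatch is back on its seat and the hasp is flat over the staple, though the first try at lifting the hasp slipped off its lip and I repeated it.

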